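# Zero a bench mill's adjusting ring and set it three clicks open

### The arm

A 6-joint arm with a two-finger parallel gripper is mounted at the origin on a cart in front of the work surface, level with it; the furniture and walls round the work are solid. World frame = base frame: x ahead of the robot, y to its left, z up, the work surface at z = 0. Lengths are in m, angles in rad, forces in N, time in s.
With the tool pointing down it reaches from about 0.35 to 0.85 m from the base axis. Payload 8.1 kg.
Tool frame: the origin (TCP) lies between the finger pads, 19 mm behind the fingertips; this is the grasp point; z points along the fingers, y is the line along which they close (so a half turn about z gives the same grasp; the last joint's range is limited). The gripper opens to 93 mm and grips with 3 to 60 N. Pads are 15 mm wide; open, the fingers measure 128 mm over their backs; the gripper's body (75 mm by 188 mm) begins 65 mm behind the grasp point.
Start: joints at [-1.435, 0.13, 1.488, -0, 1.523, -0.085], TCP at [0.131, -0.585, 0.237] pointing down, gripper open.
Joint ranges: [-2.96, 2.96], [-0.89, 2.26], [0.02, 2.5], [-1.34, 4.48], [0, 2.73], [-2.66, 2.66]. Speed limits (rad/s): [2.39, 2.39, 2.79, 3.14, 3.14, 3.14].

### API

Orientations are given as a rotation vector (axis times angle).
In Python, from plant import robot gives the robot as it stands. The module is installed in compiled form; this text tells all that it offers.
- The arm moves only by the tool move_arm, never from a script. Its argument "deltas" is one flat list of numbers, 7 for each row, row after row: the shift along the tool's x, y, z in m, then the turn, a rotation vector about the tool's x, y, z in rad, then the opening, from 0 (shut) to 1 (fully open). A call has 1 to 12 rows; each row is the pose to reach, as a shift and turn from the pose commanded when the call began, along the tool's axes at that moment; what a row does not reach only later rows make up. A row lasts 1/8 s, in which the tool goes at most 62.5 mm and 10.7 degrees, less where a joint would pass 70% of its speed; a pose out of reach is approached as far as the arm can. A call with a gripper value outside its range is refused whole. The fingers move at their own pace and stop on an object; "squeeze" is the grip in N (left out, the last holds). Time passes only in rows, so rows that repeat a pose let the fingers close. It gives the time, the measured TCP pose, the force, the opening and the grip force at its end, in the units of the state.
- robot.read_state(): the state, without advancing time (a new reading comes with each control period).
- robot.read_camera(name): name is "scene" or "side" or "wrist"; returns (picture, depth): 400x640x3 uint8, red, green, blue; 400x640 float32, m along the optical axis (not along the pixel's ray), 0 where there is no reading.
- robot.camera_model(name): a dict with "K" (3x3 intrinsics, pixels), "R" (3x3) and "t" (3): a world point X has camera coordinates R X + t; the wrist camera has in their place "tool_from_camera" (4x4, takes a point from camera to tool coordinates, whose origin is the TCP and whose axes are the flange's). Camera axes: x right, y down, z forward; pixel columns grow to the right and rows downward; lengths in m; the calibration is good to about 2 mm. A picture is of the moment at which its call begins: read the wrist's pose just before it. camera_model takes no time and is no camera call.
- robot.close_job(): hands the job in; it is judged then, once.
Trained networks look in the newest picture that a camera, given by its name, has taken for a name from the list of things; names that differ only in an ending like _2 or _b are one class to them, and where a whole thing is asked for, a point or a joint stands for the part that bears it (a point fixed in the world has none). Each returns a list of dicts, best first, with "confidence" (0 to 1); they miss things now and then, are a little off and sometimes report something else, mostly with a low value. They report only what shows in the picture. A call takes as long as a camera call. They do not tell look-alikes from the thing itself.
- robot.recognise(camera, label): "uv" ([column, row] in pixels, amid what is visible of it).
The state is a dict: "t": time; "q": joint angles; "dq": joint speeds; "joint_torque": joint torques, N m; "tool_pos": TCP position; "orientation": TCP orientation; "force": force on the tool from outside, world axes, zero at the start; "wrist_torque": the same for the moment, N m; "opening": finger opening in m; "gripper_force": force on a finger pad.
Only numpy, scipy, OpenCV 4.12 (cv2) and the standard library are available. Lean on these libraries where they do the work, as an engineer would, in place of code of your own. Each camera call takes 0.05 s, during which the arm holds its last target. There are 200 camera calls.

### The job

Set the grind on the white bench mill: turn its black adjusting ring clockwise until you feel the burrs just touch, without forcing it, then back it off exactly three clicks. Then let go of the ring and push the red lock pin fully down; leave the glassware round the mill standing where it is.

Things in the scene. Friction and masses are not known exactly. Their poses are not given: they have to be found in the camera images.
- mill: white bench mill, 168 x 108 mm, top at z = 75 mm, black 176 x 116 mm foot; fixed. Origin: centre of its underside; x points away from its blue drawer, z up. Ring axis (vertical) at x = +30 mm, y = 0; lock pin at x = -60 mm, y = 0. A dark collar below the ring (84 mm across, top at 80 mm) has a white mark every 20 degrees. Glassware stands beside it, from 100 mm off its centre
- adjust_ring: black ribbed ring, 60 mm across, grip 102 to 132 mm above the worktop; pinch across any diameter. A 30 mm aluminium cap rises to 144 mm. Origin on its axis at its underside, z up, x to its orange line. Clockwise from above closes the burrs. A detent every 20 degrees; the burrs first touch in one of them, at a hidden angle that differs each time; the ring starts 4 to 7 clicks open
- ring_grip (a point): point on the ring's axis at mid grip, 117 mm above the worktop: TCP here to pinch; turns with the ring. Passing a click takes up to 0.25 N m. Past the touch the ring yields as a spring, 3.3 N m per rad, so 0.5 N m tells that the burrs touch; let go, it springs back to the touching detent. Over about 1.2 N m (0.4 rad past the touch) is forcing, and damages the burrs
- burr_gap (a joint): gap between the burrs inside the mill, m: 0 when they just touch, +0.00002 (0.02 mm) a click open, negative when they are pressed together. The sensor's noise is some 0.5 mm, far too coarse to tell clicks
- lock_pin (a joint): travel of the lock pin, m: 0 up, 0.008 fully down. It slides stiffly (about 4 N, and more the faster it is pushed) and stays where it is left. It does not hold the ring
- lock_pin_top (a point): centre of the top of the red lock pin's head, 20 mm across, 102 mm above the worktop when up, 94 mm when fully down, on the mill's front end 90 mm from the ring's axis
- beaker: empty clear glass beaker, 45 mm across, 58 mm high, loose, beside the mill. Origin at the centre of its underside
- red_vial: glass vial with a red cap, 27 mm across, 61 mm high, loose, beside the mill. Origin at the centre of its underside
- quartz_jar: white jar with a blue cap, 48 mm across, 62 mm high, loose, beside the mill. Origin at the centre of its underside
Things that resemble listed ones, but are neither listed nor needed, are in the scene too. There is more than one size of the mill; the job needs the larger.

How it is judged:
By the outcome, as a careful person would: the job done as asked, in the order asked, and still so for the second after the job is handed in, with the robot touching nothing.
It also fails if it takes over 72 s, if anything falls off the work surface, if the arm or the gripper's body presses on something with over 40 N, if the wrist force passes 120 N, or if a joint passes its speed limit or range.

## Working session

There is one attempt and no reset: what is moved stays moved. The work goes in short steps, Python scripts to look and compute and a tool call to move; the robot and the scene stay as the last step left them, time stands still between calls to the robot, and variables do not carry over. Pictures are saved under pics/ and viewed, at most 10 in all, crops included, and the job is handed in when it is done.

Besides the shell and the picture viewer there is one more tool, called as name(argument=value, ...) on one line, values as JSON. move_arm: Moves the arm, as the interface text tells. Its arguments: {"type":"object","properties":{"deltas":{"type":"array","items":{"type":"number"}},"squeeze":{"type":"number"}},"required":["deltas"]}

```bash
mkdir -p pics; cat > h.py <<'E'
import numpy as np, cv2
from plant import robot
from scipy.spatial.transform import Rotation as Ro
def cam(n):
    m=robot.camera_model(n)
    if 'R' in m: return m['K'],np.array(m['R']),np.array(m['t'])
    s=robot.read_state(); T=np.eye(4); T[:3,:3]=Ro.from_rotvec(s['orientation']).as_matrix(); T[:3,3]=s['tool_pos']
    T=np.linalg.inv(T@np.array(m['tool_from_camera'])); return m['K'],T[:3,:3],T[:3,3]
def world(n,uv,d,C=None):
    K,R,t=C or cam(n)
    return R.T@(d*np.linalg.inv(K)@np.array([uv[0],uv[1],1.])-t)
def atz(n,uv,z,C=None):
    K,R,t=C or cam(n); o=-R.T@t; r=R.T@np.linalg.inv(K)@np.array([uv[0],uv[1],1.])
    return o+r*(z-o[2])/r[2]
def proj(n,X,C=None):
    K,R,t=C or cam(n); p=K@(R@np.array(X)+t); return p[:2]/p[2]
def med(D,uv):
    u,v=map(int,np.round(uv)); p=D[max(v-2,0):v+3,max(u-2,0):u+3]; p=p[p>0]; return float(np.median(p)) if p.size else 0
E
python3 - <<'E'
from h import *
for n in ['scene','side']:
    I,D=robot.read_camera(n); cv2.imwrite(f'pics/{n}0.png',I[:,:,::-1]); np.save(f'{n}D.npy',D)
    for l in ['mill','adjust_ring','lock_pin_top','beaker','red_vial','quartz_jar']:
        for r in robot.recognise(n,l)[:4]:
            print(n,l,np.round(r['uv']),round(r['confidence'],2),np.round(world(n,r['uv'],med(D,r['uv'])),3))
s=robot.read_state(); print({k:np.round(v,3) for k,v in s.items()})
E
```

```text
scene mill [258. 274.] 0.91 [0.407 0.303 0.061]
scene mill [360. 231.] 0.86 [0.44  0.078 0.077]
scene adjust_ring [351. 193.] 0.97 [0.497 0.069 0.132]
scene adjust_ring [256. 242.] 0.85 [0.457 0.288 0.095]
scene lock_pin_top [260. 269.] 0.49 [0.406 0.3   0.072]
scene beaker [304. 243.] 0.87 [0.504 0.17  0.037]
scene red_vial [419. 238.] 0.79 [ 0.417 -0.051  0.042]
scene quartz_jar [403. 220.] 0.76 [ 0.489 -0.063  0.044]
side mill [340. 202.] 0.93 [0.489 0.103 0.075]
side mill [364. 266.] 0.72 [0.455 0.322 0.051]
side adjust_ring [357. 242.] 0.94 [0.469 0.299 0.092]
side adjust_ring [330. 173.] 0.61 [0.511 0.067 0.135]
side lock_pin_top [363. 188.] 0.54 [0.429 0.067 0.096]
side beaker [328. 229.] 0.68 [0.521 0.181 0.047]
side red_vial [356. 183.] 0.37 [ 0.432 -0.048  0.055]
side quartz_jar [329. 174.] 0.22 [0.514 0.068 0.133]
{'t': np.float64(0.7), 'q': array([-1.435,  0.13 ,  1.488, -0.   ,  1.523, -0.085]), 'dq': array([ 0.002, -0.002,  0.001,  0.   ,  0.   ,  0.001]), 'joint_torque': array([ 1.0000e-03, -5.5960e+01, -4.9195e+01,  7.7000e-02,  2.3000e-02,
       -0.0000e+00]), 'tool_pos': array([ 0.131, -0.585,  0.237]), 'orientation': array([ 3.122,  0.346, -0.   ]), 'force': array([ 0.14 , -0.745, -0.257]), 'wrist_torque': array([-0.001, -0.048, -0.041]), 'gripper_force': np.float64(0.0), 'opening': np.float64(0.094)}
```

View pics/scene0.png

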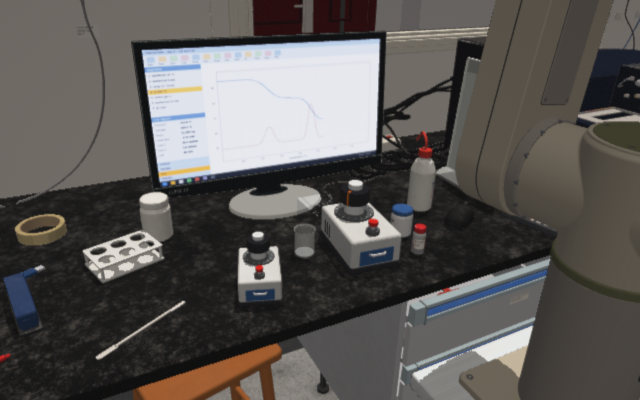

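View pics/side0.png

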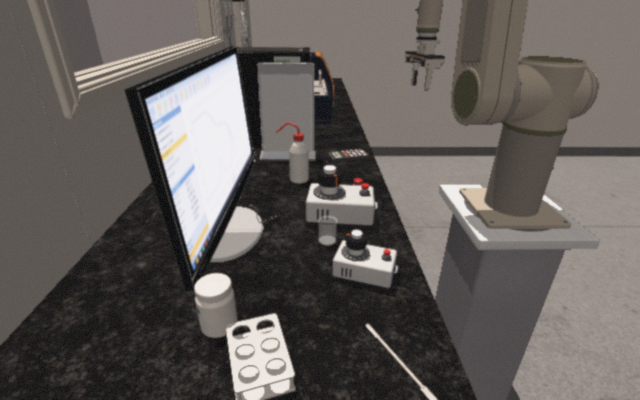

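The large mill is at scene (360,231), with its ring at (351,193) and pin at (373,227). The look-alike small mill is at (258,274), with its ring at (256,242) and pin at (259,270). The small one's ring top is about 95 mm up against 132–144 mm, so I choose the mill at (360,231). Other red things are the red vial cap (419,229) and the bottle cap (425,153). Next I check clearances.

```bash
python3 - <<'E'
from h import *
P=[]
for n in ['scene','side']:
    D=np.load(n+'D.npy'); K,R,t=cam(n); v,u=np.mgrid[0:400,0:640]
    X=(np.stack([u,v,np.ones_like(u)],-1)@np.linalg.inv(K).T*D[...,None]-t)@R
    P.append(X[D>0])
P=np.vstack(P)
P=P[(P[:,0]>.25)&(P[:,0]<1)&(P[:,1]>-.9)&(P[:,1]<.5)&(P[:,2]>.08)&(P[:,2]<.7)]
for y in np.arange(-.9,.5,.1):
    Q=P[(P[:,1]>=y)&(P[:,1]<y+.1)]
    print(round(y,1),[(round(x,2),round(float(np.percentile(q,97)),2),len(q)) for x in np.arange(.25,1,.05) if len(q:=Q[(Q[:,0]>=x)&(Q[:,0]<x+.05)][:,2])>5])
E
```

```text
-0.9 [(np.float64(0.45), 0.15, 42), (np.float64(0.5), 0.15, 50), (np.float64(0.6), 0.14, 110), (np.float64(0.65), 0.15, 132), (np.float64(0.7), 0.25, 149)]
-0.8 [(np.float64(0.45), 0.14, 95), (np.float64(0.5), 0.14, 138), (np.float64(0.6), 0.14, 63), (np.float64(0.65), 0.14, 7)]
-0.7 [(np.float64(0.65), 0.36, 6), (np.float64(0.7), 0.36, 12)]
-0.6 [(np.float64(0.55), 0.36, 43), (np.float64(0.6), 0.36, 40), (np.float64(0.65), 0.36, 33), (np.float64(0.7), 0.36, 29), (np.float64(0.75), 0.36, 44), (np.float64(0.8), 0.36, 65), (np.float64(0.9), 0.24, 56), (np.float64(0.95), 0.22, 76)]
-0.5 [(np.float64(0.55), 0.36, 688), (np.float64(0.6), 0.36, 824), (np.float64(0.65), 0.36, 924), (np.float64(0.7), 0.36, 1537), (np.float64(0.75), 0.36, 1332), (np.float64(0.8), 0.36, 1062), (np.float64(0.85), 0.32, 30), (np.float64(0.95), 0.19, 222)]
-0.4 [(np.float64(0.55), 0.25, 473), (np.float64(0.6), 0.23, 354), (np.float64(0.65), 0.22, 361), (np.float64(0.7), 0.2, 491), (np.float64(0.9), 0.14, 95), (np.float64(0.95), 0.15, 242)]
-0.3 [(np.float64(0.55), 0.15, 56), (np.float64(0.6), 0.19, 43), (np.float64(0.65), 0.17, 31)]
-0.2 [(np.float64(0.55), 0.16, 751), (np.float64(0.6), 0.18, 332), (np.float64(0.7), 0.28, 1754), (np.float64(0.75), 0.4, 2028)]
-0.1 [(np.float64(0.7), 0.22, 1919), (np.float64(0.75), 0.4, 4319)]
-0.0 [(np.float64(0.4), 0.1, 266), (np.float64(0.45), 0.13, 806), (np.float64(0.5), 0.15, 1089), (np.float64(0.55), 0.08, 15), (np.float64(0.7), 0.18, 1243), (np.float64(0.75), 0.4, 5988)]
0.1 [(np.float64(0.7), 0.14, 621), (np.float64(0.75), 0.4, 7874), (np.float64(0.85), 0.14, 9), (np.float64(0.9), 0.13, 79)]
0.2 [(np.float64(0.4), 0.09, 40), (np.float64(0.45), 0.1, 595), (np.float64(0.7), 0.1, 252), (np.float64(0.75), 0.4, 10028)]
0.3 [(np.float64(0.45), 0.09, 54), (np.float64(0.7), 0.1, 108), (np.float64(0.75), 0.4, 12579)]
0.4 [(np.float64(0.65), 0.09, 254), (np.float64(0.7), 0.09, 933), (np.float64(0.75), 0.4, 4396)]
```

move_arm(deltas=[0.325,-0.219,-0.093,0,0,-1.2,1,0.325,-0.219,-0.093,0,0,-1.2,1,0.325,-0.219,-0.093,0,0,-1.2,1,0.325,-0.219,-0.093,0,0,-1.2,1,0.325,-0.219,-0.093,0,0,-1.2,1,0.325,-0.219,-0.093,0,0,-1.2,1,0.431,-0.554,-0.093,0,0,-2.2,1,0.431,-0.554,-0.093,0,0,-2.2,1,0.431,-0.554,-0.093,0,0,-2.2,1,0.431,-0.554,-0.093,0,0,-2.2,1,0.431,-0.554,-0.093,0,0,-2.2,1,0.431,-0.554,-0.093,0,0,-2.2,1])

```text
t: 2.2
tool_pos: [0.4305, 0.0516, 0.3309]
orientation: [1.1, 2.942, 0.001]
force: [0.8, 0.5, 0.2]
opening: 0.093
gripper_force: 0.0
```

```bash
python3 - <<'E'
from h import *
s=robot.read_state(); R=Ro.from_rotvec(s['orientation']).as_matrix()
print(s['t'],s['q'].round(2),s['tool_pos'].round(3),R.round(2)); print(np.round(robot.camera_model('wrist')['tool_from_camera'],3), robot.camera_model('wrist')['K'])
E
```

```text
2.2 [ 0.   -0.35  1.76 -0.    1.72 -0.85] [0.431 0.052 0.331] [[-0.75  0.66  0.  ]
 [ 0.66  0.75 -0.  ]
 [-0.    0.   -1.  ]]
[[ 0.    -0.958 -0.286  0.08 ]
 [ 1.    -0.     0.    -0.001]
 [-0.    -0.286  0.958 -0.146]
 [ 0.     0.     0.     1.   ]] [[298.88161872   0.         322.15737574]
 [  0.         298.88161872 202.1310605 ]
 [  0.           0.           1.        ]]
```

```bash
python3 - <<'E'
from h import *
C=cam('wrist'); I,D=robot.read_camera('wrist'); cv2.imwrite('pics/w1.png',I[:,:,::-1])
for l in ['mill','adjust_ring','lock_pin_top','beaker','red_vial','quartz_jar']:
    for r in robot.recognise('wrist',l)[:3]:
        d=med(D,r['uv']); print(l,np.round(r['uv']),round(r['confidence'],2),np.round(world('w',r['uv'],d,C),3))
# cap top plane, red head plane by depth
K,R,t=C; v,u=np.mgrid[0:400,0:640]
X=(np.stack([u,v,np.ones_like(u)],-1)@np.linalg.inv(K).T*D[...,None]-t)@R
m=(X[...,2]>.138)&(X[...,2]<.16)&(D>0)&(abs(X[...,0]-.51)<.06)&(abs(X[...,1]-.067)<.06)
x,y=X[m][:,0],X[m][:,1]; print('cap',m.sum(),(x.max()+x.min())/2,(y.max()+y.min())/2,np.ptp(x),np.ptp(y),np.median(X[m][:,2]),np.argwhere(m).mean(0))
hsv=cv2.cvtColor(I,cv2.COLOR_RGB2HSV); red=((hsv[...,0]<6)|(hsv[...,0]>172))&(hsv[...,1]>140)&(D>0)
m=red&(X[...,2]>.085)&(X[...,2]<.12)
x,y=X[m][:,0],X[m][:,1]; print('pin',m.sum(),(x.max()+x.min())/2,(y.max()+y.min())/2,np.ptp(x),np.ptp(y),np.median(X[m][:,2]),np.argwhere(m).mean(0))
E
```

```text
mill [461.  65.] 0.93 [0.444 0.278 0.055]
mill [347. 193.] 0.57 [0.472 0.06  0.077]
adjust_ring [366. 231.] 0.95 [0.507 0.055 0.143]
adjust_ring [482.  79.] 0.95 [0.465 0.271 0.099]
lock_pin_top [321. 166.] 0.7 [0.417 0.061 0.101]
lock_pin_top [465.  29.] 0.55 [0.41  0.298 0.071]
beaker [420. 169.] 0.62 [0.537 0.165 0.003]
beaker [266. 214.] 0.47 [ 0.424 -0.053  0.06 ]
beaker [322. 168.] 0.23 [0.42  0.06  0.101]
red_vial [269. 211.] 0.78 [ 0.423 -0.047  0.056]
quartz_jar [295. 256.] 0.56 [ 0.502 -0.066  0.061]
cap 453 0.512209006838372 0.05068773995227728 0.02932641093900884 0.029379549031579084 0.1427943398708109 [235.02428256 366.13465784]
pin 175 0.4224013469889948 0.0614537296662262 0.017746088472145483 0.018153975755629943 0.10086834131739088 [168.13142857 323.94285714]
```

View pics/w1.png

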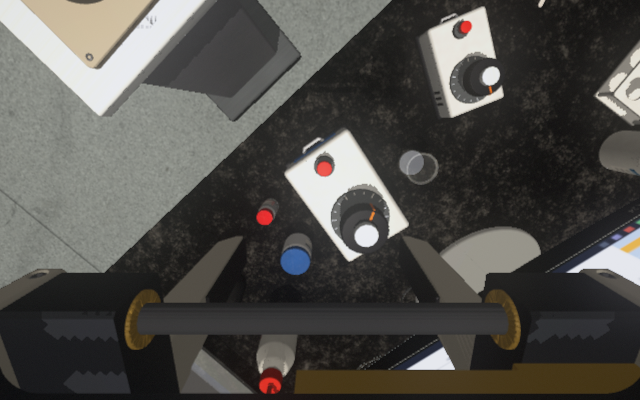

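The large mill is in mid-picture: ring cap (366,235), orange line (374,214), red pin (324,168), beaker (420,168), vial (265,216) and jar (296,258). The small look-alike is at (461,65). The ring–pin distance measures 90.4 mm and the cap 29.4 mm, which match the larger mill.

move_arm(deltas=[-0.062,0.053,0.131,0,0,-0.75,1,-0.062,0.053,0.131,0,0,-0.75,1,-0.062,0.053,0.131,0,0,-0.75,1,-0.062,0.053,0.131,0,0,-0.75,1,-0.062,0.053,0.131,0,0,-0.75,1,-0.062,0.053,0.131,0,0,-0.75,1])

```text
t: 3.3
tool_pos: [0.5125, 0.0473, 0.2]
orientation: [-0.036, 3.14, -0.0]
force: [0.9, -0.2, 0.3]
opening: 0.0933
gripper_force: 0.0
```

```bash
cat >> h.py <<'E'
def ring(save=None,cx=None,cy=None):
    C=cam('wrist'); I,D=robot.read_camera('wrist')
    if save: cv2.imwrite(save,I[:,:,::-1])
    K,R,t=C; v,u=np.mgrid[0:400,0:640]
    X=(np.stack([u,v,np.ones_like(u)],-1)@np.linalg.inv(K).T*D[...,None]-t)@R
    near=(D>0)&(np.hypot(X[...,0]-.512,X[...,1]-.051)<.05)
    m=near&(X[...,2]>.138)&(X[...,2]<.15); x,y=X[m][:,0],X[m][:,1]
    if m.sum()>50: print('cap',m.sum(),((x.max()+x.min())/2).round(4),((y.max()+y.min())/2).round(4),np.ptp(x).round(4),np.ptp(y).round(4),np.median(X[m][:,2]).round(4))
    if cx is None and m.sum()>50: cx,cy=(x.max()+x.min())/2,(y.max()+y.min())/2
    h=cv2.cvtColor(I,cv2.COLOR_RGB2HSV); o=near&(h[...,0]>5)&(h[...,0]<22)&(h[...,1]>130)&(h[...,2]>90)&(X[...,2]>.122)
    if o.sum()<3: print('no orange',o.sum()); return
    a=np.arctan2(X[o][:,1]-cy,X[o][:,0]-cx); r=np.hypot(X[o][:,1]-cy,X[o][:,0]-cx)
    print('orange',o.sum(),'deg',np.degrees(np.angle(np.exp(1j*a).mean())).round(2),'r',r.min().round(3),r.max().round(3),'z',np.median(X[o][:,2]).round(4),'px',np.argwhere(o).mean(0).round(1))
def st():
    s=robot.read_state(); R=Ro.from_rotvec(s['orientation']).as_matrix()
    print('t',round(s['t'],2),'q',s['q'].round(3),'pos',s['tool_pos'].round(4),'head',np.degrees(np.arctan2(R[1,0],R[0,0])).round(2),'F',s['force'].round(1),'T',s['wrist_torque'].round(3),'op',round(s['opening'],4),'g',round(s['gripper_force'],1))
E
python3 - <<'E'
from h import *
st(); ring('pics/w2.png'); ring()
E
```

```text
t 3.3 q [-0.008 -0.082  1.773 -0.     1.45  -1.601] pos [0.5125 0.0473 0.2   ] head -178.7 F [ 0.9 -0.2  0.3] T [ 0.024 -0.122  0.009] op 0.0933 g 0.0
cap 1225 0.5119 0.0507 0.029 0.0295 0.1428
orange 312 deg 147.45 r 0.017 0.05 z 0.2904 px [330.5 384.1]
cap 1231 0.512 0.051 0.0295 0.0295 0.1429
orange 139 deg 130.41 r 0.016 0.05 z 0.1323 px [277.8 388.7]
```

View pics/w2.png

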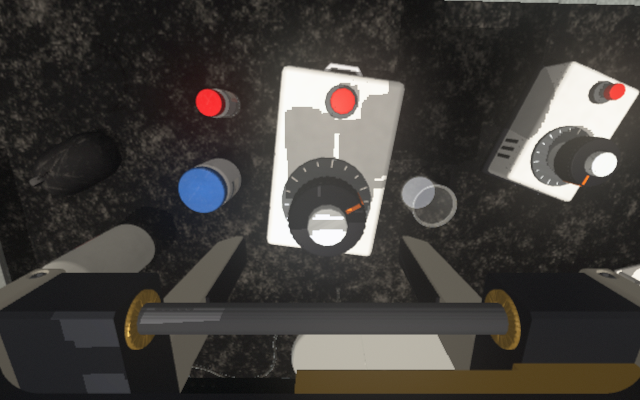

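The large mill is centred: cap (327,225), orange line (355,208), pin (342,100). Vial, jar and beaker stand clear of the fingers. I now descend over the ring and close.

```bash
sed -i 's/(X\[...,2\]>.122)/(X[...,2]>.124)\&(X[...,2]<.137)\&(np.hypot(X[...,0]-.512,X[...,1]-.051)<.034)/' h.py; python3 -c "
from h import *
ring(cx=.512,cy=.051)"
```

```text
cap 1233 0.512 0.0509 0.0291 0.0287 0.1428
orange 75 deg 120.81 r 0.016 0.031 z 0.1312 px [208.1 352.6]
```

move_arm(deltas=[0,0.004,0.05,0,0,0,1,0,0.004,0.083,0,0,0,1,0,0.004,0.083,0,0,0,1,0,0.004,0.083,0,0,0,0.55,0,0.004,0.083,0,0,0,0.55,0,0.004,0.083,0,0,0,0.5,0,0.004,0.083,0,0,0,0.5,0,0.004,0.083,0,0,0,0.5,0,0.004,0.083,0,0,0,0.5], squeeze=35)

```text
t: 4.58
tool_pos: [0.5129, 0.051, 0.1176]
orientation: [-0.045, 3.14, -0.004]
force: [-0.7, -6.8, 3.5]
opening: 0.0594
gripper_force: 35.0
```

```bash
python3 -c "
from h import *
st();ring(cx=.512,cy=.051);st()"
```

```text
t 4.58 q [ 1.000e-03 -8.000e-03  1.857e+00 -2.000e-03  1.291e+00 -1.598e+00] pos [0.5129 0.051  0.1176] head -178.35 F [-0.7 -6.8  3.5] T [-1.015 -0.085 -0.002] op 0.0594 g 35.0
cap 3610 0.5085 0.0509 0.0235 0.0922 0.1428
orange 181 deg 121.0 r 0.016 0.031 z 0.1312 px [258.2 363.2]
t 4.62 q [ 1.000e-03 -8.000e-03  1.857e+00 -2.000e-03  1.291e+00 -1.598e+00] pos [0.5129 0.0511 0.1176] head -178.35 F [-1.1 -6.5  4.6] T [-1.071  0.003  0.023] op 0.0595 g 35.0
```

move_arm(deltas=[0,0,0,0,0,0.12,0.5,0,0,0,0,0,0.25,0.5,0,0,0,0,0,0.38,0.5,0,0,0,0,0,0.51,0.5,0,0,0,0,0,0.64,0.5,0,0,0,0,0,0.77,0.5,0,0,0,0,0,0.9,0.5,0,0,0,0,0,1.047,0.5,0,0,0,0,0,1.047,0.5,0,0,0,0,0,1.047,0.5], squeeze=45)

```text
t: 5.88
tool_pos: [0.5129, 0.051, 0.1176]
orientation: [1.53, 2.741, -0.002]
force: [-1.0, -6.8, 4.4]
opening: 0.0594
gripper_force: 45.0
```

```bash
python3 -c "
from h import *
st();ring(cx=.512,cy=.051);st()"
```

```text
t 5.88 q [ 1.000e-03 -8.000e-03  1.857e+00 -2.000e-03  1.291e+00 -5.500e-01] pos [0.5129 0.051  0.1176] head 121.65 F [-1.  -6.8  4.4] T [-1.157 -0.018 -0.09 ] op 0.0594 g 45.0
cap 3598 0.5079 0.0555 0.0789 0.0544 0.1428
orange 182 deg 60.1 r 0.016 0.031 z 0.1313 px [258.4 363.6]
t 5.92 q [ 1.000e-03 -8.000e-03  1.857e+00 -2.000e-03  1.291e+00 -5.510e-01] pos [0.5129 0.051  0.1176] head 121.65 F [-0.5 -6.4  3.9] T [-1.186 -0.045 -0.074] op 0.0596 g 45.0
```

move_arm(deltas=[0,0,0,0,0,0.12,0.5,0,0,0,0,0,0.24,0.5,0,0,0,0,0,0.35,0.5,0,0,0,0,0,0.44,0.5,0,0,0,0,0,0.52,0.5,0,0,0,0,0,0.52,0.5])

```text
t: 6.68
tool_pos: [0.5129, 0.051, 0.1176]
orientation: [2.184, 2.254, -0.001]
force: [-0.2, -7.0, 3.2]
opening: 0.0595
gripper_force: 45.0
```

```bash
python3 -c "
from h import *
st();ring(cx=.512,cy=.051);st()"
```

```text
t 6.67 q [ 1.000e-03 -8.000e-03  1.857e+00 -2.000e-03  1.291e+00 -2.900e-02] pos [0.5129 0.051  0.1176] head 91.79 F [-0.2 -7.   3.2] T [-1.231  0.014 -0.069] op 0.0595 g 45.0
cap 3596 0.5119 0.0539 0.092 0.0241 0.1428
orange 194 deg 29.93 r 0.016 0.031 z 0.1313 px [258.3 364. ]
t 6.72 q [ 1.000e-03 -8.000e-03  1.857e+00 -2.000e-03  1.291e+00 -3.000e-02] pos [0.5129 0.051  0.1176] head 91.84 F [-0.3 -7.   4.4] T [-1.256 -0.02  -0.088] op 0.0596 g 45.0
```

move_arm(deltas=[0,0,0,0,0,0.09,0.5,0,0,0,0,0,0.18,0.5,0,0,0,0,0,0.27,0.5,0,0,0,0,0,0.35,0.5,0,0,0,0,0,0.35,0.5])

```text
t: 7.35
tool_pos: [0.5129, 0.0508, 0.1176]
orientation: [2.542, 1.84, -0.0]
force: [-0.4, -8.1, 4.7]
opening: 0.0595
gripper_force: 45.0
```

```bash
python3 -c "
from h import *
st();ring(cx=.512,cy=.051);st()"
```

```text
t 7.35 q [ 1.000e-03 -8.000e-03  1.857e+00 -3.000e-03  1.291e+00  3.200e-01] pos [0.5129 0.0508 0.1176] head 71.81 F [-0.4 -8.1  4.7] T [-1.318  0.138  0.845] op 0.0595 g 45.0
cap 3610 0.5148 0.0543 0.0876 0.0391 0.1428
orange 180 deg 10.28 r 0.016 0.031 z 0.1313 px [257.8 364.3]
t 7.4 q [ 1.000e-03 -8.000e-03  1.857e+00 -3.000e-03  1.291e+00  3.190e-01] pos [0.5129 0.0508 0.1177] head 71.86 F [-1.8 -7.9  4.2] T [-1.335  0.045  0.919] op 0.0599 g 45.0
```

The resisting torque jumped to about 0.9 N m, where at the previous half-click it was about 0. So the touch is at the 5th click, with the orange line near 21°. Now I back off three clicks to about 81°.

move_arm(deltas=[0,0,0,0,0,-0.1,0.5,0,0,0,0,0,-0.22,0.5,0,0,0,0,0,-0.34,0.5,0,0,0,0,0,-0.46,0.5,0,0,0,0,0,-0.58,0.5,0,0,0,0,0,-0.7,0.5,0,0,0,0,0,-0.82,0.5,0,0,0,0,0,-0.94,0.5,0,0,0,0,0,-1.06,0.5,0,0,0,0,0,-1.16,0.5,0,0,0,0,0,-1.22,0.5,0,0,0,0,0,-1.22,0.5])

```text
t: 8.9
tool_pos: [0.5129, 0.051, 0.1176]
orientation: [1.028, 2.966, -0.002]
force: [-0.5, -7.0, 4.9]
opening: 0.0596
gripper_force: 45.0
```

```bash
python3 -c "
from h import *
st();ring(cx=.512,cy=.051);st()"
```

```text
t 8.9 q [ 1.000e-03 -8.000e-03  1.857e+00 -2.000e-03  1.291e+00 -9.020e-01] pos [0.5129 0.051  0.1176] head 141.76 F [-0.5 -7.   4.9] T [-1.152  0.007  0.029] op 0.0596 g 45.0
cap 3592 0.5067 0.0563 0.0601 0.0728 0.1428
orange 185 deg 80.65 r 0.016 0.031 z 0.1314 px [258.4 363.4]
t 8.95 q [ 1.000e-03 -8.000e-03  1.857e+00 -2.000e-03  1.291e+00 -9.010e-01] pos [0.5129 0.0511 0.1176] head 141.73 F [-0.7 -6.7  4.2] T [-1.138  0.006  0.043] op 0.0595 g 45.0
```

move_arm(deltas=[0,0,0,0,0,0,1,0,0,0,0,0,0,1,0,0,0,0,0,0,1,0,0,-0.05,0,0,0,1,0,0,-0.09,0,0,0,1,0,0,-0.09,0,0,0,1])

```text
t: 9.7
tool_pos: [0.5145, 0.0526, 0.2107]
orientation: [1.027, 2.962, 0.004]
force: [-0.2, -0.1, 0.1]
opening: 0.0928
gripper_force: 0.0
```

```bash
python3 -c "
from h import *
st();ring('pics/w3.png',cx=.512,cy=.051);ring(cx=.512,cy=.051);st()"
```

```text
t 9.7 q [ 0.003 -0.088  1.759  0.     1.464 -0.901] pos [0.5145 0.0526 0.2107] head 141.75 F [-0.2 -0.1  0.1] T [ 0.038 -0.155 -0.015] op 0.0928 g 0.0
cap 1121 0.5124 0.0512 0.0302 0.0288 0.1428
orange 9 deg 81.26 r 0.022 0.03 z 0.1308 px [199.6 349. ]
cap 1147 0.5124 0.0506 0.0295 0.0296 0.1428
orange 4 deg 80.99 r 0.025 0.03 z 0.1302 px [202.  350.5]
t 9.8 q [ 0.003 -0.085  1.764  0.     1.462 -0.901] pos [0.5122 0.0525 0.2064] head 141.75 F [-0.1 -0.  -1.3] T [ 0.014 -0.136  0.016] op 0.0929 g 0.0
```

View pics/w3.png

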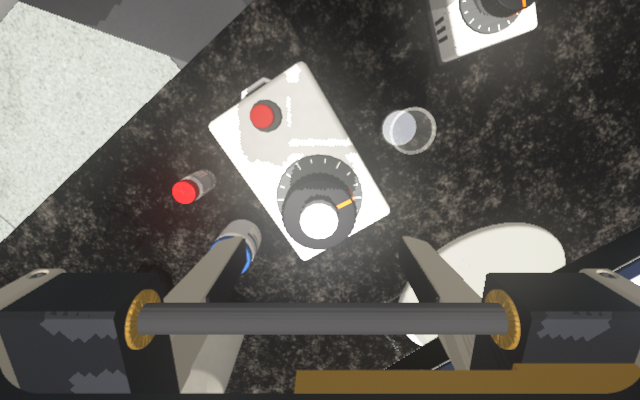

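The orange line sits at 81° after release, at pixel (345,204), so the ring is three clicks back from the touch. The pin is at (264,116) and the glassware is unmoved. Now I close the fingers and move over the pin.

move_arm(deltas=[0.038,-0.024,0,0,0,0,0,0.077,-0.048,0,0,0,0,0,0.077,-0.048,0,0,0,0,0,0.077,-0.048,0,0,0,0,0,0.077,-0.048,0.04,0,0,0,0,0.077,-0.048,0.07,0,0,0,0,0.077,-0.048,0.07,0,0,0,0,0.077,-0.048,0.07,0,0,0,0], squeeze=20)

```text
t: 10.8
tool_pos: [0.4228, 0.0623, 0.1374]
orientation: [1.03, 2.968, 0.0]
force: [0.1, -0.1, 0.5]
opening: 0.0179
gripper_force: 0.0
```

```bash
python3 -c "
from h import *
st()"
```

```text
t 10.8 q [ 0.026 -0.286  2.068 -0.     1.359 -0.877] pos [0.4228 0.0623 0.1374] head 141.73 F [ 0.1 -0.1  0.5] T [-0.039 -0.136  0.008] op 0.0179 g 0.0
```

move_arm(deltas=[0,-0.001,0,0,0,0,0,0,-0.001,0.004,0,0,0,0,0,-0.001,0.01,0,0,0,0,0,-0.001,0.015,0,0,0,0,0,-0.001,0.017,0,0,0,0,0,-0.001,0.0185,0,0,0,0,0,-0.001,0.02,0,0,0,0,0,-0.001,0.0215,0,0,0,0,0,-0.001,0.0225,0,0,0,0,0,-0.001,0.0235,0,0,0,0,0,-0.001,0.0235,0,0,0,0])

```text
t: 12.18
tool_pos: [0.4212, 0.0616, 0.113]
orientation: [-1.03, -2.968, 0.0]
force: [-4.2, 0.4, 6.1]
opening: -0.0002
gripper_force: 2.5
```

```bash
python3 -c "
from h import *
st()"
```

```text
t 12.18 q [ 0.025 -0.263  2.096 -0.     1.309 -0.878] pos [0.4212 0.0616 0.113 ] head 141.74 F [-4.2  0.4  6.1] T [-0.101  0.415 -0.011] op -0.0002 g 2.5
```

move_arm(deltas=[0,0,0.0008,0,0,0,0,0,0,0.0015,0,0,0,0,0,0,0.002,0,0,0,0,0,0,0.002,0,0,0,0])

```text
t: 12.68
tool_pos: [0.4214, 0.0616, 0.1127]
orientation: [-1.029, -2.968, 0.0]
force: [-12.6, -0.5, 22.2]
opening: 0.0006
gripper_force: 11.2
```

```bash
python3 -c "
from h import *
st()"
```

```text
t 12.68 q [ 0.025 -0.262  2.096 -0.     1.308 -0.878] pos [0.4214 0.0616 0.1127] head 141.75 F [-12.6  -0.5  22.2] T [-0.167  2.13  -0.066] op 0.0006 g 11.2
```

The force rose to 22 N with almost no further travel, so the pin is at its stop. I lift clear and check.

move_arm(deltas=[0,0,-0.03,0,0,0,0,0,0,-0.09,0,0,0,0,0.05,0,-0.16,0,0,0,0,0.06,0,-0.2,0,0,0,0,0.06,0,-0.2,0,0,0,0,0.06,0,-0.2,0,0,0,0,0.06,0,-0.2,0,0,0,0])

```text
t: 13.55
tool_pos: [0.3737, 0.0984, 0.3088]
orientation: [-1.029, -2.965, 0.002]
force: [-0.2, 0.4, -0.2]
opening: 0.0007
gripper_force: 0.0
```

```bash
python3 - <<'E'
from h import *
st();C=cam('wrist');ring('pics/w4.png',cx=.512,cy=.051);ring(cx=.512,cy=.051)
I,D=robot.read_camera('wrist');K,R,t=C; v,u=np.mgrid[0:400,0:640]
X=(np.stack([u,v,np.ones_like(u)],-1)@np.linalg.inv(K).T*D[...,None]-t)@R
m=(D>0)&(np.hypot(X[...,0]-.4224,X[...,1]-.0612)<.006);print('pin z',np.median(X[m][:,2]),m.sum())
E
```

```text
t 13.55 q [ 0.125 -0.485  1.904 -0.     1.726 -0.778] pos [0.3737 0.0984 0.3088] head 141.71 F [-0.2  0.4 -0.2] T [ 0.035 -0.187 -0.016] op 0.0007 g 0.0
no orange 0
no orange 0
pin z 0.09254767268559994 64
```

View pics/w4.png

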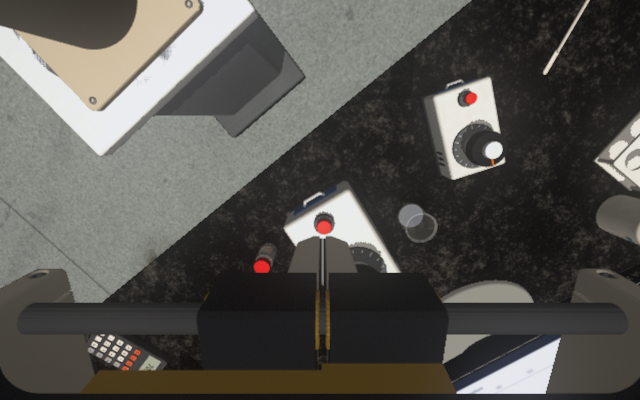

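The pin head at (324,226) now sits at z ≈ 92.5 mm. It read 100.9 mm when up, so it has travelled the full 8 mm. The beaker (418,222) and vial (263,264) are standing, and nothing touches the robot.

```bash
python3 -c "
from h import *
print(robot.close_job())"
```

```text
the job is handed in; nothing more can be done
None
```

The job is handed in: I turned the ring to burr touch (5th click, about 0.9 N m), backed it off three clicks and released it, then pushed the lock pin fully down; I never touched the glassware, and the beaker and vial show standing in the last picture (the jar was hidden by the gripper).

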